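Load a slide cassette up the scanner's feed ramp

ROBOT

A 6-joint arm with a two-finger parallel gripper is mounted at the origin on the work surface. World frame = base frame: x ahead of the robot, y to its left, z up, the work surface at z = 0. Lengths are in m, angles in rad, forces in N, time in s.
With the tool pointing down it reaches from about 0.225 to 0.875 m from the base axis. Payload 3.4 kg.
Tool frame: the origin (TCP) lies at the centre of the arm's flange, where the gripper is bolted on; the fingertips stand manip.tcp_to_tips ahead of it and the grasp point (between the pads) lies 155 mm ahead of it (manip.tcp_to_tips is the distance from the TCP to the fingertips, in m); z points along the fingers, y is the line along which they close (so a half turn about z gives the same grasp; the last joint's range is limited). The gripper opens to 85 mm and grips with 20 to 120 N. Pads are 22 mm wide; open, the fingers measure 114 mm over their backs; the gripper's body (76 mm by 85 mm) begins 54 mm behind the grasp point. The pads swing forward as they close: fully open they stand 13 mm farther back than shut.
Start: joints at [-1.391, 0.276, 1.505, -0, 1.361, -0.121], TCP at [0.17, -0.549, 0.405] pointing down, gripper open.
Joint ranges: [-2.89, 2.89], [-0.75, 2.08], [0.22, 2.7], [-1.18, 4.32], [0.11, 2.71], [-2.7, 2.7]. Speed limits (rad/s): [2.57, 2.57, 3.14, 3.14, 3.14, 3.14].

INTERFACE

Orientations are given as a unit quaternion [w, x, y, z].
In Python, from rig import sensors, imaging, manip gives the robot as it stands. The module is installed in compiled form; this text tells all that it offers.
- The arm moves only by the tool jog_arm, never from a script. Its argument "plan" is a list of rows, each an object of numbers: "dx", "dy", "dz": the shift along the tool's x, y, z in mm; "ax", "ay", "az": the turn, a rotation vector about the tool's x, y, z in units of 6 degrees (1.0 is 6 degrees); "grip": the closure, from 0 (fully open) to 1 (shut). A call has 1 to 20 rows; each row shifts and turns the commanded pose from where the row before left it, along the tool's axes as they then stand; what a row does not reach is not made up. A row lasts 1/12 s, in which the tool goes at most 41.7 mm and 7.16 degrees, less where a joint would pass 70% of its speed; a pose out of reach is approached as far as the arm can. A call is refused whole if a number of a shift passes 41.7 or a number of a turn 1, either way. A call with a gripper value outside its range is refused whole. The fingers move at their own pace and stop on an object; "grip_force" is the grip in N (left out, the last holds). Time passes only in rows, so rows that do not move let the fingers close. It gives the time, the measured TCP pose, the force, the opening and the grip force at its end, in the units of the state.
- sensors.get_state(): the state, without advancing time (a new reading comes with each control period).
- imaging.get_image(name): name is "side" or "top"; returns a dict with "image" (384x512x3 uint8, red, green, blue), "K" (3x3 intrinsics, pixels), "extrinsics" (4x4, takes a point from world to camera coordinates). Camera axes: x right, y up, looking along -z (the intrinsics and any distortion apply to the point x, -y, -z); pixel columns grow to the right and rows downward; lengths in m; the calibration is good to about 2 mm. A picture is of the moment at which its call begins. There is no depth.
- manip.sign_off(): hands the job in; it is judged then, once.
The state is a dict: "clock": time; "qpos": joint angles; "qd": joint speeds; "effort": joint torques, N m; "position": TCP position; "ee_rot": TCP orientation; "contact_force": force on the tool from outside, world axes, zero at the start; "moment": the same for the moment, N m; "width": finger opening in m; "gripper_force": force on a finger pad.
Only numpy, scipy, OpenCV 4.12 (cv2) and the standard library are available. Lean on these libraries where they do the work, as an engineer would, in place of code of your own. Each camera call takes 0.05 s, during which the arm holds its last target. There are 200 camera calls.

TASK

Load the slide cassette with the orange ends into the slide scanner's feeder: set it down lengthwise in the loading bay at the low end of the ramp, below the yellow line, and let go of it; then slide it up the ramp, without lifting it, until it rests flat against the black stop near the top, and leave it there. Feel for the stop and be gentle: it is only clamped by friction and must not be shifted. Leave the other things on the desk where they are.

Things in the scene. Friction and masses are not known exactly. Their poses are not given: they have to be found in the camera images.
- cassette_mid (a point): centre (20 mm above the underside) of the slide cassette to be loaded: a box 90 mm long (its x axis), 50 mm wide (its y axis) and 40 mm high (z up), white long sides, orange end walls, glass slides standing in it below the rim (treat it as a solid block); 0.25 to 0.5 kg. Either end may lead up the ramp. Grasp it across its width.
- cassette: the same cassette, origin at the centre of its underside, same axes
- ramp_foot (a point): middle of the low edge of the feeder's white ramp, on its sliding surface (10 mm above the desk): x points up along the slope (0.14 rad), y across to the left, z square off the surface. Surface 335 x 100 mm. Two aluminium guide rails, 10 mm high, 8 mm thick: 55 mm apart (inside) from x = 160 mm up, flaring to 74 mm apart at x = 0. Loading bay: x = 0 to the yellow line at 160 mm.
- slot_mid (a point): fixed point on the ramp surface, middle line, 250 mm up the slope from the low edge, same axes. About here the stop, an upright black plate 44 mm wide and 37 mm high on a carriage, is clamped in a slot: the last user left its face anywhere within 20 mm up or down the slope of this point; its place is not measured. Pushed with over about 18 N it slips up the slot; less does not move it.
- ramp: the whole feeder, fixed; origin on the desk 170 mm (measured level) up the ramp from the low edge, x level in the up-ramp direction. Beyond the stop, 335 mm up the ramp, stands the beige scanner head, 95 mm high, 120 mm wide. Pushing the cassette up the ramp takes about 2 to 5 N; it stays where it is left.
- spare_mid (a point): centre of another cassette of the same size, grey with blue end walls; not to be moved
- oil: small amber bottle of immersion oil, 34 mm across, 75 mm high, origin under its centre; not to be moved
- mug: white mug, 80 mm across, 92 mm high, handle at its +y side, origin under its centre; not to be moved
- canister: black objective canister, 44 mm across, 58 mm high, origin under its centre; not to be moved
- dish: clear lidded petri dish, 92 mm across, 15 mm high, origin under its centre; not to be moved
- slidebox: green closed slide box 100 x 85 x 33 mm, origin under its centre; not to be moved
Mind the look-alikes: they are no part of the job. What is shaped like the cassette but pink or red is not meant.

How it is judged:
On the way, in this order (a step that is already met when the one before it is completed fails the run):
1. the orange-ended cassette lies between the rails in the loading bay, below the yellow line, let go (x of cassette_mid in the frame of ramp_foot between 0.035 and 0.122 m and y of cassette_mid in the frame of ramp_foot between -0.015 and 0.015 m and z of cassette_mid in the frame of ramp_foot between 0.015 and 0.025 m and contact force between the fingers and cassette below 0.1 N and linear speed of cassette below 0.02 m/s), for 0.2 s.
2. the cassette has been slid up against the stop (y of cassette_mid in the frame of ramp_foot between -0.015 and 0.015 m and z of cassette_mid in the frame of ramp_foot between 0.015 and 0.025 m and distance between cassette_mid and stop_c0 below 0.0515 m), for 0.1 s.
At the end, for the whole second after the job is handed in: The orange-ended cassette lies flat on the ramp between the rails, at rest, with its upper end against the stop (gap under 2.5 mm) and square to it (within 0.1 rad), the stop no more than 3 mm from where it was, and the other things not moved (all of step 2 and angle between the x axis of cassette_mid and the x axis of ramp_foot, either way round below 0.1 rad and linear speed of cassette below 0.01 m/s and distance of stop_c0 from where it was at the start of the episode below 0.003 m); the robot touches nothing.
It fails at once if the stop is shifted by more than 3 mm (distance of stop_c0 from where it was at the start of the episode above 0.003 m).
It fails at once if the cassette is lifted (more than 15 mm) or lowered onto the ramp above the loading bay, in place of being slid there (x of cassette_mid in the frame of ramp_foot between 0.14 and 0.3 m and y of cassette_mid in the frame of ramp_foot between -0.05 and 0.05 m and z of cassette_mid in the frame of ramp_foot between 0.035 and 0.065 m).
It fails at once if another thing on the desk is moved by more than 20 mm (distance of any of spare_mid, oil, mug, canister, dish, slidebox from where it was at the start of the episode above 0.02 m).
It also fails if it takes over 56 s, if anything falls off the work surface, if the arm or the gripper's body presses on something with over 40 N, if the wrist force passes 120 N, or if a joint passes its speed limit or range.

## Working session

There is one attempt and no reset: what is moved stays moved. The work goes in short steps, Python scripts to look and compute and a tool call to move; the robot and the scene stay as the last step left them, time stands still between calls to the robot, and variables do not carry over. Pictures are saved under pics/ and viewed, at most 10 in all, crops included, and the job is handed in when it is done.

Besides the shell and the picture viewer there is one more tool, called after "Request:" by a JSON object that holds its "name" and its "arguments", one argument or row to a line. jog_arm: Moves the arm, as the interface text tells. Its arguments: {"type":"object","properties":{"plan":{"type":"array"},"grip_force":{"type":"number"}},"required":["plan"]}

```bash
mkdir -p pics; cat > h.py <<'E'
import numpy as np, cv2
from rig import sensors, imaging, manip
def snap(n,f=None):
    d=imaging.get_image(n)
    if f: cv2.imwrite(f,d["image"][:,:,::-1])
    return d
def ray(d,uv):
    E=np.array(d["extrinsics"]);K=np.array(d["K"])
    R,t=E[:3,:3],E[:3,3]
    p=np.linalg.solve(K,np.array([uv[0],uv[1],1.]))
    v=R.T@np.array([p[0],-p[1],-p[2]])
    return -R.T@t, v/np.linalg.norm(v)
def onz(d,uv,z):
    o,v=ray(d,uv); return o+v*(z-o[2])/v[2]
def tri(d1,u1,d2,u2):
    o1,v1=ray(d1,u1);o2,v2=ray(d2,u2)
    s=np.linalg.lstsq(np.c_[v1,-v2],o2-o1,rcond=None)[0]
    a,b=o1+s[0]*v1,o2+s[1]*v2
    return (a+b)/2,np.linalg.norm(a-b)
def proj(d,P):
    E=np.array(d["extrinsics"]);K=np.array(d["K"])
    c=E[:3,:3]@np.array(P)+E[:3,3]; q=K@np.array([c[0],-c[1],-c[2]]); return q[:2]/q[2]
E
python3 - <<'E'
from h import *
a=snap("top");b=snap("side")
im=np.hstack([a["image"],b["image"]])[:,:,::-1]
cv2.imwrite("pics/top.png",a["image"][:,:,::-1]);cv2.imwrite("pics/side.png",b["image"][:,:,::-1])
for d in(a,b):print({k:(v.tolist() if hasattr(v,'tolist') else v) for k,v in d.items() if k!="image"}, ray(d,(256,192)))
print(sensors.get_state(),manip.tcp_to_tips)
E
```

```text
{'K': [[432.14751298997146, 0.0, 257.19117838894107], [0.0, 432.14751298997146, 188.5228311017003], [0.0, 0.0, 1.0]], 'extrinsics': [[-0.01609374475965144, -0.9998396229777253, 0.007856188857909114, 0.05712923392155157], [0.9864972018415756, -0.01459722416194517, 0.16312630629517608, -0.5927715019931948], [-0.16298546603410036, 0.010375421462565588, 0.9865739143577239, -1.3602940651733249], [0.0, 0.0, 0.0, 1.0]]} (array([0.36397869, 0.06258088, 1.43827845]), array([ 0.15508661, -0.00750172, -0.98787239]))
{'K': [[478.5751071397721, 0.0, 260.81335491268743], [0.0, 478.5751071397721, 191.87773761812667], [0.0, 0.0, 1.0]], 'extrinsics': [[0.9916106591549086, -0.1292201672846017, -0.0032324939763879704, -0.591414013700691], [0.08762543631621686, 0.6536157135576407, 0.7517368435170176, -0.1258601962198496], [-0.09502675181631984, -0.7457135156060108, 0.6594552820940658, -1.23139882100816], [0.0, 0.0, 0.0, 1.0]]} (array([ 0.48046516, -0.91242916,  0.90475446]), array([ 0.08502676,  0.74680839, -0.65958144]))
{'clock': 0.1, 'qpos': array([-1.39099023e+00,  2.76544677e-01,  1.50599525e+00, -3.23624859e-06,
        1.36070489e+00, -1.21028119e-01]), 'qd': array([ 0.00042718, -0.00277225, -0.00342466, -0.0001389 , -0.00019224,
       -0.00063052]), 'effort': array([ 1.15906507e-03, -4.17699087e+01, -2.46405047e+01, -2.28027752e-04,
        5.84942856e-03,  1.88491168e-05]), 'position': array([ 0.17032858, -0.54900396,  0.4039231 ]), 'ee_rot': array([-8.25677900e-04,  9.88708272e-01,  1.49850829e-01, -2.58557775e-05]), 'contact_force': array([-0.55599329,  0.04459907,  0.29504158]), 'moment': array([-0.02197663,  0.00340197, -0.02743285]), 'gripper_force': 0.0, 'width': 0.08511458591819197} 0.1734
```

View pics/top.png

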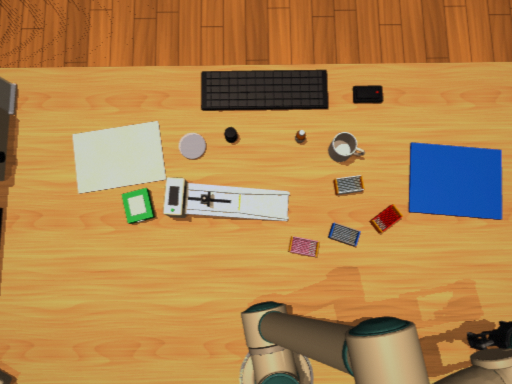

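View pics/side.png

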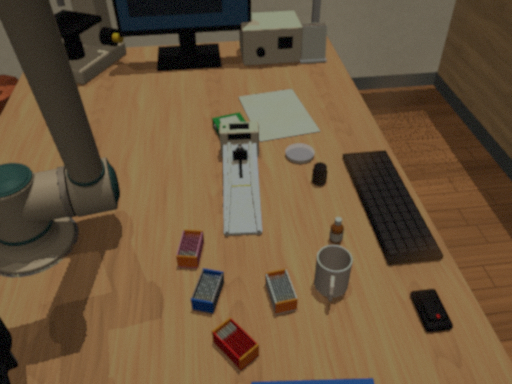

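The side view has four cassette-shaped things: pink (190,248), blue-ended (208,290), red (236,343), and white with orange ends (281,290). In the top view that last one is at (349,185). It fits the description because it has white long sides and orange ends. The ramp's low edge is at about (288,205) in the top view and (242,230) in the side view. I'll confirm in one enlarged crop.

```bash
python3 - <<'E'
import cv2,numpy as np
a=cv2.imread("pics/top.png");b=cv2.imread("pics/side.png")
r=lambda i,s:cv2.resize(i,None,fx=s,fy=s,interpolation=cv2.INTER_CUBIC)
t=r(a[165:235,160:300],5)      # ramp 700x350
c=r(a[165:205,325:375],6)      # 300x240
s=r(b[260:320,256:306],4)      # 200x240
o=np.zeros((590,700,3),np.uint8);o[:350]=t;o[350:,:300]=c;o[350:,300:500]=s
o[350:,500:]=r(b[175:235,210:270],4)[:,:200]
cv2.imwrite("pics/crop.png",o)
E
```

```text
(no output)
```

View pics/crop.png

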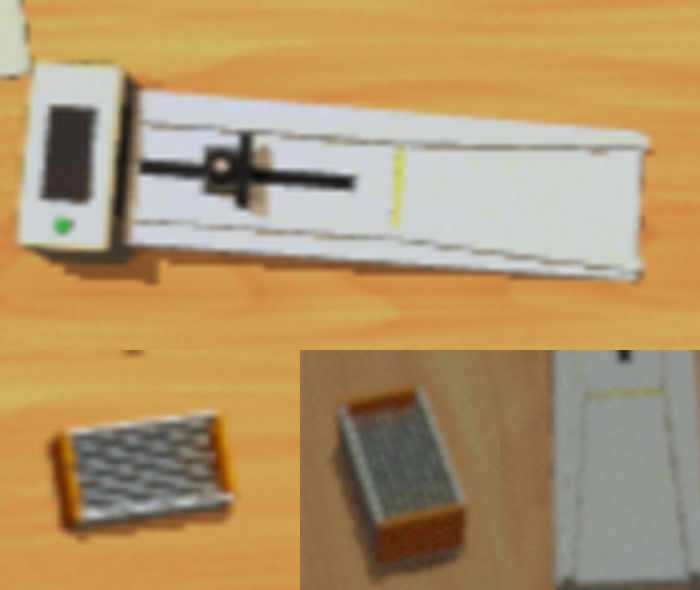

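```bash
cat > m.py <<'E'
from h import *
def masks(d):
    hsv=cv2.cvtColor(d["image"],cv2.COLOR_RGB2HSV); return hsv
def pts(m,box):
    x0,y0,x1,y1=box; v,u=np.nonzero(m[y0:y1,x0:x1]); return np.c_[u+x0,v+y0].astype(np.float32)
E
python3 - <<'E'
from m import *
a=snap("top");b=snap("side")
A,B=masks(a),masks(b)
print("given corners")
T=[(335.8,178.3),(362,175.3),(363.7,189.7),(337.5,193.7)]
S=[(297.25,298.75)]
# side: far-left,far-right,near-right,near-left ; +y is far; right = +x
S=[(285.5,269.5),(297.25,298.75),(274.75,303.75),(266,273.75)]
P=[]
for t,s in zip(T,S):
    p,e=tri(a,t,b,s);P.append(p);print(p.round(4),round(e,4), onz(a,t,.04)[:2].round(4),onz(b,s,.04)[:2].round(4))
P=np.array(P);print("c",P.mean(0),[np.linalg.norm(P[i]-P[(i+1)%4]).round(4) for i in range(4)])
for n,M,box,d in(("top",A,(325,165,375,205),a),("side",B,(256,260,306,320),b)):
    m=((M[...,1]<75)&(M[...,2]>60)).astype(np.uint8)
    p=pts(m,box);print(n,"lowsat",len(p),cv2.minAreaRect(p),cv2.boxPoints(cv2.minAreaRect(p)).round(1).tolist())
for n,M,box,d in(("top",A,(220,188,260,222),a),("side",B,(222,165,265,200),b)):
    m=(M[...,0]>20)&(M[...,0]<35)&(M[...,1]>90)&(M[...,2]>90)
    p=pts(m,box);l=cv2.fitLine(p,cv2.DIST_HUBER,0,.01,.01).ravel()
    s=(p-l[2:])@l[:2];print(n,"yellow",len(p),(l[2:]+l[:2]*s.min()).round(1),(l[2:]+l[:2]*s.max()).round(1),p.mean(0))
m=(A[...,2]<90)
print("slot rows per col",[(c,pts(m,(c,192,c+1,206))[:,1].mean().round(2) if len(pts(m,(c,192,c+1,206))) else 0, len(pts(m,(c,192,c+1,206)))) for c in range(188,234)])
# low edge right edge: saturation along rows
for r in range(191,222,2): print(r,A[r,282:294,1].tolist())
E
```

```text
given corners
[ 0.6259 -0.2119  0.0398] 0.0012 [ 0.6253 -0.2119] [ 0.6265 -0.212 ]
[ 0.6356 -0.2983  0.0428] 0.004 [ 0.6341 -0.299 ] [ 0.6382 -0.296 ]
[ 0.5868 -0.3021  0.0393] 0.0016 [ 0.5859 -0.3019] [ 0.5875 -0.3025]
[ 0.5775 -0.2158  0.0362] 0.006 [ 0.5739 -0.2151] [ 0.5801 -0.2184]
c [ 0.60646823 -0.25702819  0.03951877] [np.float64(0.087), np.float64(0.0491), np.float64(0.0868), np.float64(0.0487)]
top lowsat 346 ((349.95001220703125, 184.14999389648438), (15.839193344116211, 24.465896606445312), 81.8698959350586) [[336.70001220703125, 178.0], [360.8999938964844, 174.60000610351562], [363.20001220703125, 190.3000030517578], [339.0, 193.6999969482422]]
side lowsat 615 ((279.62310791015625, 285.9789123535156), (31.57904815673828, 25.00863265991211), 70.82099914550781) [[262.6000061035156, 275.20001220703125], [286.20001220703125, 267.0], [296.6000061035156, 296.79998779296875], [273.0, 305.0]]
top yellow 16 [238.9 208. ] [239.2 195. ] [239.1875 200.875 ]Traceback (most recent call last):
  File "<stdin>", line 18, in <module>
cv2.error: OpenCV(4.12.0) /io/opencv/modules/imgproc/src/linefit.cpp:50: error: (-215:Assertion failed) count > 0 in function 'fitLine2D_wods'
```

```bash
python3 - <<'E'
from m import *
a=snap("top");b=snap("side")
A,B=masks(a),masks(b)
m=(B[...,0]>15)&(B[...,0]<40)&(B[...,1]>40)
p=pts(m,(229,180,254,190));print("side yellow",len(p),p.mean(0) if len(p) else B[180:190,240].tolist(), p.min(0),p.max(0))
if len(p): q,e=tri(a,(239.1,201.2),b,p.mean(0));print("yellow3d",q,e)
m=(A[...,2]<90)
print([(c,pts(m,(c,192,c+1,206))[:,1].mean().round(2), len(pts(m,(c,192,c+1,206)))) for c in range(188,234) if len(pts(m,(c,192,c+1,206)))])
for r in range(191,222,3): print(r,A[r,284:294,1].tolist())
for c in(228,235,242,250): print(c,"side rows",[(r,int(B[r,c,1]),int(B[r,c,2])) for r in range(226,238)])
m=(B[...,2]<70); p=pts(m,(228,140,256,182)); print("side black",[(r,p[p[:,1]==r][:,0].min(),p[p[:,1]==r][:,0].max()) for r in range(140,182) if (p[:,1]==r).any()])
E
```

```text
side yellow 35 [241.31429 185.05714] [232. 184.] [250. 186.]
yellow3d [0.55507397 0.10777255 0.03435201] 0.0007399228571393053
[(188, np.float32(198.0), 3), (189, np.float32(198.0), 3), (190, np.float32(198.0), 3), (191, np.float32(198.0), 3), (192, np.float32(198.0), 3), (193, np.float32(198.5), 2), (194, np.float32(198.5), 2), (195, np.float32(198.5), 2), (196, np.float32(198.5), 2), (197, np.float32(198.5), 2), (198, np.float32(198.5), 2), (199, np.float32(198.5), 2), (200, np.float32(199.0), 3), (201, np.float32(199.0), 7), (202, np.float32(199.0), 9), (203, np.float32(199.43), 7), (204, np.float32(199.43), 7), (205, np.float32(199.43), 7), (206, np.float32(199.0), 9), (207, np.float32(200.0), 11), (208, np.float32(198.5), 14), (209, np.float32(198.5), 14), (210, np.float32(199.5), 4), (211, np.float32(199.5), 4), (212, np.float32(200.0), 3), (213, np.float32(200.0), 3), (214, np.float32(200.0), 3), (215, np.float32(200.0), 3), (216, np.float32(200.0), 3), (217, np.float32(200.0), 3), (218, np.float32(200.5), 2), (219, np.float32(200.5), 2), (220, np.float32(200.5), 2), (221, np.
[... 2267 characters left out ...]
9.0), np.float32(241.0)), (162, np.float32(239.0), np.float32(241.0)), (163, np.float32(239.0), np.float32(241.0)), (164, np.float32(239.0), np.float32(241.0)), (165, np.float32(240.0), np.float32(241.0)), (166, np.float32(240.0), np.float32(240.0)), (167, np.float32(240.0), np.float32(241.0)), (168, np.float32(240.0), np.float32(240.0)), (169, np.float32(240.0), np.float32(241.0)), (170, np.float32(240.0), np.float32(241.0)), (171, np.float32(240.0), np.float32(241.0)), (172, np.float32(240.0), np.float32(241.0)), (173, np.float32(240.0), np.float32(241.0)), (174, np.float32(240.0), np.float32(241.0)), (175, np.float32(240.0), np.float32(241.0)), (176, np.float32(240.0), np.float32(241.0))]
```

```bash
python3 - <<'E'
from m import *
a=snap("top");b=snap("side")
A=masks(a)
m=(A[...,2]<90)
L=[(c,pts(m,(c,192,c+1,206))[:,1].mean()) for c in list(range(188,200))+list(range(212,230))]
l=cv2.fitLine(np.array(L,np.float32),cv2.DIST_HUBER,0,.01,.01).ravel()
# low edge x: fit 
e=np.array([(288.1,197),(287.9,200),(287.8,203),(287.6,206),(287.6,209),(287.3,212),(287.3,215)])
k=np.polyfit(e[:,1],e[:,0],1);
# intersection of centreline with low edge in the picture
r=205.
for _ in range(9): c=np.polyval(k,r); r=l[3]+(c-l[2])*l[1]/l[0]
F=onz(a,(c,r),.01); print("foot via slot",c,r,F)
print("foot side", onz(b,(243,232.4),.01))
psi=np.pi/2
def surf(uv,psi,d=a):
    x=np.array([np.cos(.14)*np.cos(psi),np.cos(.14)*np.sin(psi),np.sin(.14)]);n=np.array([-np.sin(.14)*np.cos(psi),-np.sin(.14)*np.sin(psi),np.cos(.14)])
    o,v=ray(d,uv); P=o+v*((F-o)@n)/(v@n); y=np.array([-np.sin(psi),np.cos(psi),0]); return P,(P-F)@x,(P-F)@y
for _ in range(6):
    S=np.array([surf(u,psi)[0] for u in L]); D=S[:,:2]-F[:2]; D=np.linalg.lstsq(np.c_[S[:,1],np.ones(len(S))],S[:,0],rcond=None)[0]
    psi=np.arctan2(1,D[0])
F[0]=D[0]*F[1]+D[1]
print("psi slot",psi,np.degrees(psi),"F",F)
q1,q2=[surf(u,psi) for u in((238.9,208),(239.2,195))]
print("yellow",q1,q2)
print("yellow side",surf((241.3,185.06),psi,b))
print("stop face base side view rows159.5",surf((239.5,159.8),psi,b), "top rim/plate", surf((210,199.5),psi))
x=np.array([np.cos(.14)*np.cos(psi),np.cos(.14)*np.sin(psi),np.sin(.14)]);n=np.array([-np.sin(.14)*np.cos(psi),-np.sin(.14)*np.sin(psi),np.cos(.14)])
for s in(.23,.25,.27): print(s,"top edge of face projects",proj(a,F+s*x+.037*n),proj(b,F+s*x+.037*n),proj(b,F+s*x))
# rail inner edges at low part along sat dips
for c in(280,286): print(c,A[188:224,c,2].tolist())
E
```

```text
foot via slot 287.67431328502414 205.6204431731518 [ 0.54073037 -0.05301604  0.01      ]
foot side [ 0.5432079  -0.05208775  0.01      ]
psi slot 1.4955368458440856 85.68794937317332 F [ 0.54054207 -0.05301604  0.01      ]
yellow (array([0.53250531, 0.10867217, 0.03263576]), np.float64(0.16221335515819962), np.float64(0.02017109061962649)) (array([0.57545042, 0.10728273, 0.03289554]), np.float64(0.16407503754611283), np.float64(-0.022756920420548273))
yellow side (array([0.55552103, 0.10943991, 0.03298751]), np.float64(0.1647340951381307), np.float64(-0.0027217532835407676))
stop face base side view rows159.5 (array([0.56040006, 0.20797987, 0.04688634]), np.float64(0.26433648056637593), np.float64(-0.00017790475459087733)) top rim/plate (array([0.56010787, 0.20183741, 0.04602008]), np.float64(0.25812869761600693), np.float64(-0.00034838342429369904))
0.23 top edge of face projects [219.34326688 198.80625713] [239.35937729 159.2614015 ] [239.7373396  168.25464319]
0.25 top edge of face projects [213.03457998 198.31023519] [239.18478744 154.28932616] [239.56272909 163.29846177]
0.27 top edge of face projects [206.70081469 197.81224147] [239.01348331 149.41082331] [239.39133946 158.43370232]
280 [208, 207, 206, 206, 209, 203, 150, 174, 205, 209, 210, 210, 211, 211, 209, 211, 210, 210, 210, 211, 209, 210, 211, 210, 210, 209, 210, 209, 209, 204, 149, 197, 164, 201, 205, 208]
286 [206, 207, 207, 205, 209, 205, 158, 203, 208, 208, 207, 208, 206, 206, 209, 208, 208, 209, 208, 209, 207, 207, 206, 199, 198, 197, 198, 199, 199, 209, 205, 170, 186, 178, 205, 208]
```

The crop confirms white sides and orange ends on the top-view (349,185) thing, with its centre at about (0.607,-0.257). Its rim came out 40 mm high and its long axis at a yaw of 96.3°. The ramp foot is at about (0.542,-0.051) with a yaw of 85.7°, and the stop face is roughly 0.26 m up. I'm moving now.

Request:
{"name": "jog_arm", "arguments": {
  "plan": [
    {"dx":33.5,"dy":-10,"dz":6.9,"grip":0.2},
    {"dx":33.5,"dy":-10,"dz":6.9,"grip":0.2},
    {"dx":33.5,"dy":-10,"dz":6.9,"grip":0.2},
    {"dx":33.5,"dy":-10,"dz":6.9,"grip":0.2},
    {"dx":33.5,"dy":-10,"dz":6.9,"grip":0.2},
    {"dx":33.5,"dy":-10,"dz":6.9,"grip":0.2},
    {"dx":33.5,"dy":-10,"dz":6.9,"grip":0.2},
    {"dx":33.5,"dy":-10,"dz":6.9,"grip":0.2},
    {"dx":33.5,"dy":-10,"dz":6.9,"grip":0.2},
    {"dx":33.5,"dy":-10,"dz":6.9,"grip":0.2},
    {"dx":33.5,"dy":-10,"dz":6.9,"grip":0.2},
    {"dx":33.5,"dy":-10,"dz":6.9,"grip":0.2},
    {"dx":33.5,"dy":-10,"dz":6.9,"grip":0.2},
    {"dx":33.5,"dy":-10,"dz":6.9,"grip":0.2},
    {"dx":33.5,"dy":-10,"dz":6.9,"grip":0.2}
  ]
}}

```text
$.plan[0]: bad value
```

Request:
{"name": "jog_arm", "arguments": {
  "plan": [
    {"az":-0.94,"grip":0.2},
    {"az":-0.94,"grip":0.2},
    {"az":-0.94,"grip":0.2},
    {"az":-0.94,"grip":0.2},
    {"az":-0.94,"grip":0.2},
    {"az":-0.94,"grip":0.2},
    {"az":-0.94,"grip":0.2},
    {"az":-0.94,"grip":0.2},
    {"az":-0.94,"grip":0.2},
    {"az":-0.94,"grip":0.2},
    {"az":-0.94,"grip":0.2},
    {"az":-0.94,"grip":0.2},
    {"az":-0.94,"grip":0.2},
    {"az":-0.94,"grip":0.2},
    {},
    {}
  ]
}}

```text
$.plan[0]: bad value
```

```bash
cat > go.py <<'E'
import sys
from h import *
from scipy.spatial.transform import Rotation as R
F=np.array([.542,-.051,.01]);psi=1.4955
def target(p,yaw,pitch=0): # tool x at yaw, z down, then pitched about tool y
    return np.array(p,float),R.from_euler('z',yaw)*R.from_euler('x',np.pi)*R.from_euler('y',pitch)
def ramp(s,y,h,pitch=.14): # TCP at ramp coordinates
    x=np.array([np.cos(.14)*np.cos(psi),np.cos(.14)*np.sin(psi),np.sin(.14)]);yy=np.array([-np.sin(psi),np.cos(psi),0]);n=np.cross(x,yy)
    return target(F+s*x+y*yy+h*n,psi,pitch)
def delta(t):
    st=sensors.get_state(); q=st["ee_rot"];r=R.from_quat([q[1],q[2],q[3],q[0]])
    print("shift mm (tool)",(r.inv().apply(t[0]-st["position"])*1e3).round(1),"turn units",(np.degrees((r.inv()*t[1]).as_rotvec())/6).round(3))
def rc():
    st=sensors.get_state(); x=np.array([np.cos(.14)*np.cos(psi),np.cos(.14)*np.sin(psi),np.sin(.14)]);yy=np.array([-np.sin(psi),np.cos(psi),0]);n=np.cross(x,yy);p=st["position"]-F;f=st["contact_force"]
    print("t",st["clock"],"ramp s,y,h",[round(float(p@k),4) for k in(x,yy,n)],"force",[round(float(f@k),2) for k in(x,yy,n)],"w",st["width"],st["gripper_force"])
E
python3 - <<'E'
from go import *
delta(target([.6065,-.257,.186],np.radians(96.3)));rc();print(sensors.get_state()["qpos"])
a=snap("top");b=snap("side","pics/s2.png")
for n,u,v in(("mug bottom edge",(344,160),None),): print(n,onz(a,u,.092),onz(a,u,0))
E
```

```text
shift mm (tool) [ 503.1 -149.8  218.6] turn units [-1.0000e-03 -2.0000e-03 -1.3178e+01]
t 0.4 ramp s,y,h [-0.4645, 0.3331, 0.464] force [0.57, -0.55, -0.12] w 0.08565560053511224 0.0
[-1.39101117e+00  2.76000238e-01  1.50509458e+00  1.51383332e-05
  1.36069765e+00 -1.20968770e-01]
mug bottom edge [ 0.67471612 -0.23063488  0.092     ] [ 0.69595084 -0.25067223  0.        ]
```

View pics/s2.png

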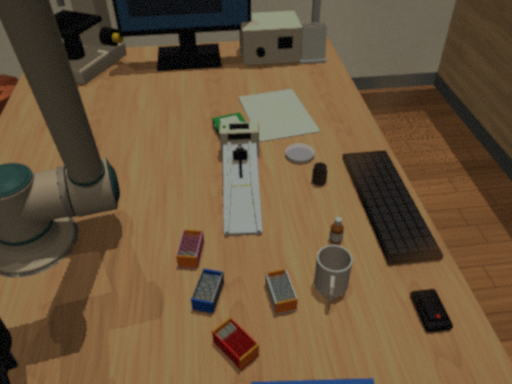

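The picture is unchanged because both calls were refused. The rows probably need all seven numbers.

Request:
{"name": "jog_arm", "arguments": {
  "plan": [
    {"dx":33.5,"dy":-10,"dz":6.9,"ax":0,"ay":0,"az":0,"grip":0.2}
  ]
}}

```text
clock: 0.58
position: [0.1965, -0.533, 0.3988]
ee_rot: [0.003, 0.989, 0.147, -0.002]
contact_force: [0.7, -0.9, 0.2]
width: 0.0754
gripper_force: 0.0
```

Request:
{"name": "jog_arm", "arguments": {
  "plan": [
    {"dx":33.5,"dy":-10,"dz":6.9,"ax":0,"ay":0,"az":0,"grip":0.2},
    {"dx":33.5,"dy":-10,"dz":6.9,"ax":0,"ay":0,"az":0,"grip":0.2},
    {"dx":33.5,"dy":-10,"dz":6.9,"ax":0,"ay":0,"az":0,"grip":0.2},
    {"dx":33.5,"dy":-10,"dz":6.9,"ax":0,"ay":0,"az":0,"grip":0.2},
    {"dx":33.5,"dy":-10,"dz":6.9,"ax":0,"ay":0,"az":0,"grip":0.2},
    {"dx":33.5,"dy":-10,"dz":6.9,"ax":0,"ay":0,"az":0,"grip":0.2},
    {"dx":33.5,"dy":-10,"dz":6.9,"ax":0,"ay":0,"az":0,"grip":0.2},
    {"dx":33.5,"dy":-10,"dz":6.9,"ax":0,"ay":0,"az":0,"grip":0.2},
    {"dx":33.5,"dy":-10,"dz":6.9,"ax":0,"ay":0,"az":0,"grip":0.2},
    {"dx":33.5,"dy":-10,"dz":6.9,"ax":0,"ay":0,"az":0,"grip":0.2},
    {"dx":33.5,"dy":-10,"dz":6.9,"ax":0,"ay":0,"az":0,"grip":0.2},
    {"dx":33.5,"dy":-10,"dz":6.9,"ax":0,"ay":0,"az":0,"grip":0.2},
    {"dx":33.5,"dy":-10,"dz":6.9,"ax":0,"ay":0,"az":0,"grip":0.2},
    {"dx":33.5,"dy":-10,"dz":6.9,"ax":0,"ay":0,"az":0,"grip":0.2}
  ]
}}

```text
clock: 1.75
position: [0.6072, -0.2559, 0.3009]
ee_rot: [0.0, 0.989, 0.15, 0.0]
contact_force: [0.5, 0.3, -1.1]
width: 0.0683
gripper_force: 0.0
```

Request:
{"name": "jog_arm", "arguments": {
  "plan": [
    {"dx":0,"dy":0,"dz":0,"ax":0,"ay":0,"az":-0.94,"grip":0.2},
    {"dx":0,"dy":0,"dz":0,"ax":0,"ay":0,"az":-0.94,"grip":0.2},
    {"dx":0,"dy":0,"dz":0,"ax":0,"ay":0,"az":-0.94,"grip":0.2},
    {"dx":0,"dy":0,"dz":0,"ax":0,"ay":0,"az":-0.94,"grip":0.2},
    {"dx":0,"dy":0,"dz":0,"ax":0,"ay":0,"az":-0.94,"grip":0.2},
    {"dx":0,"dy":0,"dz":0,"ax":0,"ay":0,"az":-0.94,"grip":0.2},
    {"dx":0,"dy":0,"dz":0,"ax":0,"ay":0,"az":-0.94,"grip":0.2},
    {"dx":0,"dy":0,"dz":0,"ax":0,"ay":0,"az":-0.94,"grip":0.2},
    {"dx":0,"dy":0,"dz":0,"ax":0,"ay":0,"az":-0.94,"grip":0.2},
    {"dx":0,"dy":0,"dz":0,"ax":0,"ay":0,"az":-0.94,"grip":0.2},
    {"dx":0,"dy":0,"dz":0,"ax":0,"ay":0,"az":-0.94,"grip":0.2},
    {"dx":0,"dy":0,"dz":0,"ax":0,"ay":0,"az":-0.94,"grip":0.2},
    {"dx":0,"dy":0,"dz":0,"ax":0,"ay":0,"az":-0.94,"grip":0.2},
    {"dx":0,"dy":0,"dz":0,"ax":0,"ay":0,"az":-0.94,"grip":0.2},
    {"dx":0,"dy":0,"dz":0,"ax":0,"ay":0,"az":0,"grip":0.2},
    {"dx":0,"dy":0,"dz":0,"ax":0,"ay":0,"az":0,"grip":0.2}
  ]
}}

```text
clock: 3.08
position: [0.6059, -0.2571, 0.3012]
ee_rot: [0.0, 0.669, 0.743, -0.0]
contact_force: [-0.5, 0.0, 0.4]
width: 0.0683
gripper_force: 0.0
```

```bash
python3 - <<'E'
from go import *
delta(target([.6065,-.257,.186],np.radians(96.3)));rc();print(sensors.get_state()["qpos"])
E
```

```text
shift mm (tool) [  0.    0.6 115.2] turn units [ 0.     0.001 -0.042]
t 3.0833 ramp s,y,h [-0.1581, -0.0792, 0.3163] force [0.03, 0.51, 0.36] w 0.06833888625289057 0.0
[-5.06941943e-01  4.65919482e-01  1.47084456e+00 -7.61023729e-05
  1.20477251e+00 -6.12488296e-01]
```

Request:
{"name": "jog_arm", "arguments": {
  "plan": [
    {"dx":0,"dy":0.6,"dz":30,"ax":0,"ay":0,"az":0,"grip":0.2},
    {"dx":0,"dy":0,"dz":30,"ax":0,"ay":0,"az":0,"grip":0.2},
    {"dx":0,"dy":0,"dz":25,"ax":0,"ay":0,"az":0,"grip":0.2},
    {"dx":0,"dy":0,"dz":15,"ax":0,"ay":0,"az":0,"grip":0.2},
    {"dx":0,"dy":0,"dz":10,"ax":0,"ay":0,"az":0,"grip":0.2},
    {"dx":0,"dy":0,"dz":5,"ax":0,"ay":0,"az":0,"grip":0.2},
    {"dx":0,"dy":0,"dz":0,"ax":0,"ay":0,"az":0,"grip":0.2},
    {"dx":0,"dy":0,"dz":0,"ax":0,"ay":0,"az":0,"grip":0.2}
  ]
}}

```text
clock: 3.75
position: [0.6069, -0.2572, 0.187]
ee_rot: [0.001, 0.668, 0.744, 0.0]
contact_force: [0.4, 0.6, -0.5]
width: 0.068
gripper_force: 0.0
```

```bash
python3 - <<'E'
from go import *
delta(target([.6065,-.257,.186],np.radians(96.3)));rc()
a=snap("top");b=snap("side")
r=lambda i,s:cv2.resize(i[:,:,::-1],None,fx=s,fy=s,interpolation=cv2.INTER_CUBIC)
cv2.imwrite("pics/g.png",np.hstack([r(a["image"][130:230,300:400],4),r(b["image"][220:320,230:330],4)]))
E
```

```text
shift mm (tool) [ 0.3 -0.4  0.9] turn units [ 0.011  0.009 -0.023]
t 3.75 ramp s,y,h [-0.1741, -0.0803, 0.2032] force [0.58, -0.37, -0.59] w 0.0680094078707452 0.0
```

View pics/g.png

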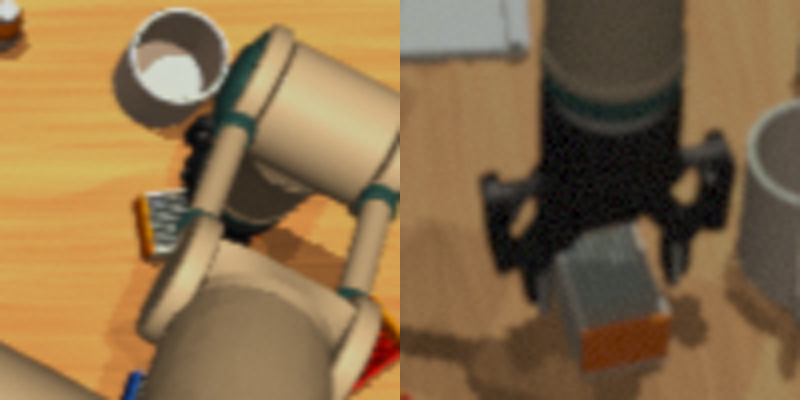

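The fingers straddle the cassette (side crop, around (610,280)) and clear the mug at right. I'll close and lift.

Request:
{"name": "jog_arm", "arguments": {
  "plan": [
    {"dx":0,"dy":0,"dz":0,"ax":0,"ay":0,"az":0,"grip":0.6},
    {"dx":0,"dy":0,"dz":0,"ax":0,"ay":0,"az":0,"grip":0.6},
    {"dx":0,"dy":0,"dz":0,"ax":0,"ay":0,"az":0,"grip":0.6},
    {"dx":0,"dy":0,"dz":0,"ax":0,"ay":0,"az":0,"grip":0.6},
    {"dx":0,"dy":0,"dz":0,"ax":0,"ay":0,"az":0,"grip":0.6},
    {"dx":0,"dy":0,"dz":0,"ax":0,"ay":0,"az":0,"grip":0.6},
    {"dx":0,"dy":0,"dz":-5,"ax":0,"ay":0,"az":0,"grip":0.6},
    {"dx":0,"dy":0,"dz":-10,"ax":0,"ay":0,"az":0,"grip":0.6},
    {"dx":0,"dy":0,"dz":-20,"ax":0,"ay":0,"az":0,"grip":0.6},
    {"dx":0,"dy":0,"dz":-25,"ax":0,"ay":0,"az":0,"grip":0.6},
    {"dx":0,"dy":0,"dz":-20,"ax":0,"ay":0,"az":0,"grip":0.6},
    {"dx":0,"dy":0,"dz":0,"ax":0,"ay":0,"az":0,"grip":0.6},
    {"dx":0,"dy":0,"dz":0,"ax":0,"ay":0,"az":0,"grip":0.6}
  ],
  "grip_force": 40
}}

```text
clock: 4.93
position: [0.6065, -0.2571, 0.2672]
ee_rot: [0.001, 0.668, 0.744, 0.0]
contact_force: [0.3, 0.8, -3.1]
width: 0.0492
gripper_force: 42.9
```

```bash
python3 - <<'E'
from go import *
rc()
st=sensors.get_state();print(st["position"],st["contact_force"],st["moment"])
delta(ramp(.075,0,.250))
E
```

```text
t 4.9333 ramp s,y,h [-0.1628, -0.0798, 0.2827] force [0.37, -0.29, -3.17] w 0.049240650402069826 42.87563860416412
[ 0.60650316 -0.25708748  0.26720584] [ 0.34752899  0.78111406 -3.09171619] [-0.0189391  -0.00480917 -0.0399818 ]
shift mm (tool) [250.6 -34.7  -1.2] turn units [-0.105  1.345  1.75 ]
```

Request:
{"name": "jog_arm", "arguments": {
  "plan": [
    {"dx":31.3,"dy":-4.3,"dz":0,"ax":0,"ay":0,"az":0,"grip":0.6},
    {"dx":31.3,"dy":-4.3,"dz":0,"ax":0,"ay":0,"az":0,"grip":0.6},
    {"dx":31.3,"dy":-4.3,"dz":0,"ax":0,"ay":0,"az":0,"grip":0.6},
    {"dx":31.3,"dy":-4.3,"dz":0,"ax":0,"ay":0,"az":0,"grip":0.6},
    {"dx":31.3,"dy":-4.3,"dz":0,"ax":0,"ay":0,"az":0,"grip":0.6},
    {"dx":31.3,"dy":-4.3,"dz":0,"ax":0,"ay":0,"az":0,"grip":0.6},
    {"dx":31.3,"dy":-4.3,"dz":0,"ax":0,"ay":0,"az":0,"grip":0.6},
    {"dx":31.3,"dy":-4.3,"dz":0,"ax":0,"ay":0,"az":0,"grip":0.6},
    {"dx":0,"dy":0,"dz":0,"ax":-0.035,"ay":0.448,"az":0.583,"grip":0.6},
    {"dx":0,"dy":0,"dz":0,"ax":-0.035,"ay":0.448,"az":0.583,"grip":0.6},
    {"dx":0,"dy":0,"dz":0,"ax":-0.035,"ay":0.448,"az":0.583,"grip":0.6},
    {"dx":0,"dy":0,"dz":0,"ax":0,"ay":0,"az":0,"grip":0.6},
    {"dx":0,"dy":0,"dz":0,"ax":0,"ay":0,"az":0,"grip":0.6}
  ]
}}

```text
clock: 6.02
position: [0.5445, -0.0121, 0.2647]
ee_rot: [-0.049, 0.731, 0.679, 0.049]
contact_force: [-0.3, -1.1, -2.0]
width: 0.049
gripper_force: 42.8
```

```bash
python3 - <<'E'
from go import *
rc()
delta(ramp(.075,0,.195))
a=snap("top");b=snap("side")
r=lambda i,s:cv2.resize(i[:,:,::-1],None,fx=s,fy=s,interpolation=cv2.INTER_CUBIC)
cv2.imwrite("pics/p.png",np.hstack([r(a["image"][160:260,200:300],4),r(b["image"][145:245,190:290],4)]))
E
```

```text
t 6.0167 ramp s,y,h [0.0742, 0.0004, 0.2467] force [-1.4, 0.2, -1.84] w 0.04902281589027835 42.79109001159668
shift mm (tool) [ 0.8  0.7 51.7] turn units [-0.049  0.001  0.003]
```

View pics/p.png

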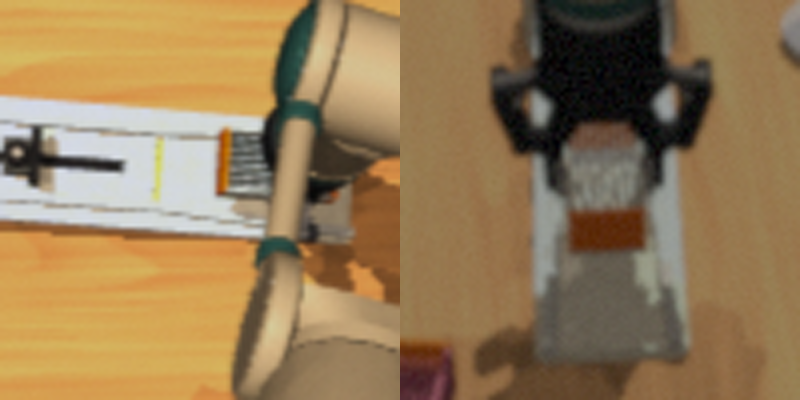

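The cassette hangs square over the middle of the bay (top crop (240,165), side crop (605,225)). I'll lower it to about 8 mm above the surface and then feel for contact.

Request:
{"name": "jog_arm", "arguments": {
  "plan": [
    {"dx":0.8,"dy":0.7,"dz":20,"ax":-0.05,"ay":0,"az":0,"grip":0.6},
    {"dx":0,"dy":0,"dz":20,"ax":0,"ay":0,"az":0,"grip":0.6},
    {"dx":0,"dy":0,"dz":11,"ax":0,"ay":0,"az":0,"grip":0.6},
    {"dx":0,"dy":0,"dz":0,"ax":0,"ay":0,"az":0,"grip":0.6},
    {"dx":0,"dy":0,"dz":0,"ax":0,"ay":0,"az":0,"grip":0.6}
  ]
}}

```text
clock: 6.53
position: [0.5464, -0.0038, 0.2152]
ee_rot: [-0.047, 0.731, 0.678, 0.052]
contact_force: [0.4, 0.1, -2.6]
width: 0.0496
gripper_force: 42.7
```

Request:
{"name": "jog_arm", "arguments": {
  "plan": [
    {"dx":0,"dy":0,"dz":2,"ax":0,"ay":0,"az":0,"grip":0.6},
    {"dx":0,"dy":0,"dz":2,"ax":0,"ay":0,"az":0,"grip":0.6},
    {"dx":0,"dy":0,"dz":1,"ax":0,"ay":0,"az":0,"grip":0.6},
    {"dx":0,"dy":0,"dz":0,"ax":0,"ay":0,"az":0,"grip":0.6}
  ]
}}

```text
clock: 6.87
position: [0.5468, -0.0033, 0.2112]
ee_rot: [-0.046, 0.732, 0.678, 0.053]
contact_force: [-0.0, -0.0, -2.7]
width: 0.0492
gripper_force: 42.7
```

```bash
python3 -c "
from go import *
rc();delta(ramp(.075,0,.187))"
```

```text
t 6.8667 ramp s,y,h [0.0756, -0.0012, 0.1925] force [-0.4, 0.03, -2.63] w 0.04923454705224046 42.722899317741394
shift mm (tool) [-0.6 -1.2  5.5] turn units [ 0.038 -0.007 -0.   ]
```

Request:
{"name": "jog_arm", "arguments": {
  "plan": [
    {"dx":0,"dy":-1,"dz":1.5,"ax":0,"ay":0,"az":0,"grip":0.6},
    {"dx":0,"dy":0,"dz":1.5,"ax":0,"ay":0,"az":0,"grip":0.6},
    {"dx":0,"dy":0,"dz":0,"ax":0,"ay":0,"az":0,"grip":0.6}
  ]
}}

```text
clock: 7.12
position: [0.5455, -0.0027, 0.2077]
ee_rot: [-0.047, 0.732, 0.678, 0.053]
contact_force: [-0.4, -0.5, -3.0]
width: 0.0491
gripper_force: 42.7
```

Request:
{"name": "jog_arm", "arguments": {
  "plan": [
    {"dx":0,"dy":0,"dz":1,"ax":0,"ay":0,"az":0,"grip":0.6},
    {"dx":0,"dy":0,"dz":0.5,"ax":0,"ay":0,"az":0,"grip":0.6},
    {"dx":0,"dy":0,"dz":0,"ax":0,"ay":0,"az":0,"grip":0.6}
  ]
}}

```text
clock: 7.37
position: [0.5457, -0.0025, 0.2064]
ee_rot: [-0.047, 0.732, 0.678, 0.053]
contact_force: [-0.5, 0.1, -2.1]
width: 0.0493
gripper_force: 42.8
```

Request:
{"name": "jog_arm", "arguments": {
  "plan": [
    {"dx":0,"dy":0,"dz":1,"ax":0,"ay":0,"az":0,"grip":0.6},
    {"dx":0,"dy":0,"dz":0,"ax":0,"ay":0,"az":0,"grip":0.6}
  ]
}}

```text
clock: 7.53
position: [0.5458, -0.0024, 0.2063]
ee_rot: [-0.047, 0.731, 0.678, 0.053]
contact_force: [-2.3, 0.3, 4.1]
width: 0.0496
gripper_force: 43.5
```

```bash
python3 -c "
from go import *
rc();delta(ramp(.075,0,.187))"
```

```text
t 7.5333 ramp s,y,h [0.0756, -0.0001, 0.1876] force [0.69, 2.27, 4.01] w 0.04961575687389892 43.489782214164734
shift mm (tool) [-0.6 -0.1  0.6] turn units [ 0.033 -0.008  0.001]
```

Contact at h = 0.1876, as expected. I'll let go, wait and retract.

Request:
{"name": "jog_arm", "arguments": {
  "plan": [
    {"dx":0,"dy":0,"dz":0,"ax":0,"ay":0,"az":0,"grip":0.15},
    {"dx":0,"dy":0,"dz":0,"ax":0,"ay":0,"az":0,"grip":0.15},
    {"dx":0,"dy":0,"dz":0,"ax":0,"ay":0,"az":0,"grip":0.15},
    {"dx":0,"dy":0,"dz":0,"ax":0,"ay":0,"az":0,"grip":0.15},
    {"dx":0,"dy":0,"dz":0,"ax":0,"ay":0,"az":0,"grip":0.15},
    {"dx":0,"dy":0,"dz":0,"ax":0,"ay":0,"az":0,"grip":0.15},
    {"dx":0,"dy":0,"dz":-10,"ax":0,"ay":0,"az":0,"grip":0.15},
    {"dx":0,"dy":0,"dz":-30,"ax":0,"ay":0,"az":0,"grip":0.15},
    {"dx":0,"dy":0,"dz":-30,"ax":0,"ay":0,"az":0,"grip":0.15},
    {"dx":-30,"dy":0,"dz":0,"ax":0,"ay":0,"az":0,"grip":1},
    {"dx":-35,"dy":0,"dz":0,"ax":0,"ay":0,"az":0,"grip":1},
    {"dx":-35,"dy":0,"dz":0,"ax":0,"ay":0,"az":0,"grip":1},
    {"dx":0,"dy":0,"dz":0,"ax":0,"ay":0,"az":0,"grip":1},
    {"dx":0,"dy":0,"dz":0,"ax":0,"ay":0,"az":0,"grip":1}
  ]
}}

```text
clock: 8.7
position: [0.5372, -0.1126, 0.2611]
ee_rot: [-0.046, 0.733, 0.677, 0.053]
contact_force: [-0.6, 0.4, 0.2]
width: 0.0114
gripper_force: 0.0
```

```bash
python3 - <<'E'
from go import *
rc()
delta(ramp(-.02,0,.186))
a=snap("top");b=snap("side")
r=lambda i,s:cv2.resize(i[:,:,::-1],None,fx=s,fy=s,interpolation=cv2.INTER_CUBIC)
cv2.imwrite("pics/q.png",np.hstack([r(a["image"][160:260,200:300],4),r(b["image"][145:245,190:290],4)]))
E
```

```text
t 8.7 ramp s,y,h [-0.0261, 0.0001, 0.2573] force [0.4, 0.6, 0.12] w 0.011445675635885817 0.0
shift mm (tool) [ 6.  -0.2 71.3] turn units [ 0.04  -0.008 -0.033]
```

View pics/q.png

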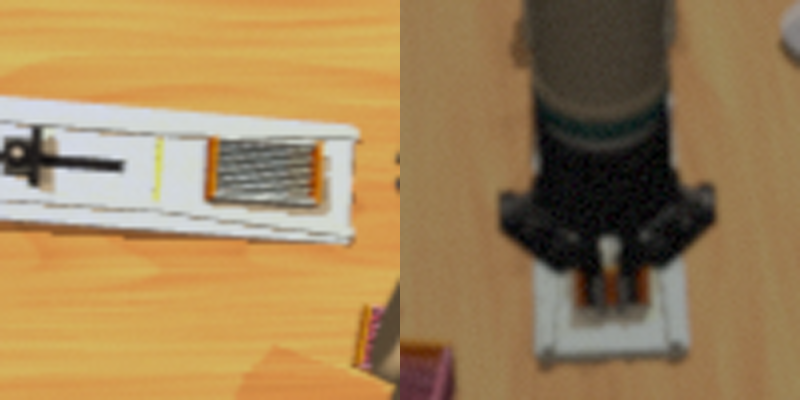

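The cassette lies square in the bay (top crop (265,172)), with the fingers clear. I'll lower the shut fingers behind it.

Request:
{"name": "jog_arm", "arguments": {
  "plan": [
    {"dx":0,"dy":0,"dz":25,"ax":0.04,"ay":0,"az":-0.03,"grip":1},
    {"dx":0,"dy":0,"dz":25,"ax":0,"ay":0,"az":0,"grip":1},
    {"dx":0,"dy":0,"dz":20,"ax":0,"ay":0,"az":0,"grip":1},
    {"dx":10,"dy":0,"dz":0,"ax":0,"ay":0,"az":0,"grip":1},
    {"dx":10,"dy":0,"dz":0,"ax":0,"ay":0,"az":0,"grip":1},
    {"dx":10,"dy":0,"dz":0,"ax":0,"ay":0,"az":0,"grip":1},
    {"dx":5,"dy":0,"dz":0,"ax":0,"ay":0,"az":0,"grip":1},
    {"dx":0,"dy":0,"dz":0,"ax":0,"ay":0,"az":0,"grip":1}
  ]
}}

```text
clock: 9.47
position: [0.5412, -0.0648, 0.198]
ee_rot: [-0.047, 0.73, 0.68, 0.052]
contact_force: [0.8, -0.2, -0.5]
width: -0.0004
gripper_force: 0.0
```

```bash
python3 -c "
from go import *
rc();delta(ramp(.019,0,.186))"
```

```text
t 9.4667 ramp s,y,h [0.0125, -0.0002, 0.1881] force [-0.2, -0.78, -0.45] w -0.00039024633327233845 0.0
shift mm (tool) [ 6.5 -0.2  2.1] turn units [ 0.016 -0.006  0.054]
```

Request:
{"name": "jog_arm", "arguments": {
  "plan": [
    {"dx":3,"dy":0,"dz":1,"ax":0.01,"ay":0,"az":0.05,"grip":1},
    {"dx":3,"dy":0,"dz":1,"ax":0,"ay":0,"az":0,"grip":1},
    {"dx":4,"dy":0,"dz":0,"ax":0,"ay":0,"az":0,"grip":1},
    {"dx":4,"dy":0,"dz":0,"ax":0,"ay":0,"az":0,"grip":1},
    {"dx":4,"dy":0,"dz":0,"ax":0,"ay":0,"az":0,"grip":1},
    {"dx":4,"dy":0,"dz":0,"ax":0,"ay":0,"az":0,"grip":1},
    {"dx":4,"dy":0,"dz":0,"ax":0,"ay":0,"az":0,"grip":1},
    {"dx":4,"dy":0,"dz":0,"ax":0,"ay":0,"az":0,"grip":1}
  ]
}}

```text
clock: 10.13
position: [0.5431, -0.0366, 0.1986]
ee_rot: [-0.048, 0.732, 0.678, 0.051]
contact_force: [-0.5, -3.0, 0.2]
width: -0.0002
gripper_force: 1.6
```

```bash
python3 -c "
from go import *
rc();delta(ramp(.13,0,.186))"
```

```text
t 10.1333 ramp s,y,h [0.0406, 0.0, 0.1848] force [-2.99, 0.28, 0.62] w -0.00019222435362807383 1.5651347860693932
shift mm (tool) [89.4 -0.2 -1.2] turn units [-0.013 -0.003 -0.022]
```

Pushing takes about 3 N. I'll go on to s ≈ 0.13.

Request:
{"name": "jog_arm", "arguments": {
  "plan": [
    {"dx":5,"dy":0,"dz":-1,"ax":0,"ay":0,"az":0,"grip":1},
    {"dx":5,"dy":0,"dz":0,"ax":0,"ay":0,"az":0,"grip":1},
    {"dx":5,"dy":0,"dz":0,"ax":0,"ay":0,"az":0,"grip":1},
    {"dx":5,"dy":0,"dz":0,"ax":0,"ay":0,"az":0,"grip":1},
    {"dx":5,"dy":0,"dz":0,"ax":0,"ay":0,"az":0,"grip":1},
    {"dx":5,"dy":0,"dz":0,"ax":0,"ay":0,"az":0,"grip":1},
    {"dx":5,"dy":0,"dz":0,"ax":0,"ay":0,"az":0,"grip":1},
    {"dx":5,"dy":0,"dz":0,"ax":0,"ay":0,"az":0,"grip":1},
    {"dx":5,"dy":0,"dz":0,"ax":0,"ay":0,"az":0,"grip":1},
    {"dx":5,"dy":0,"dz":0,"ax":0,"ay":0,"az":0,"grip":1},
    {"dx":5,"dy":0,"dz":0,"ax":0,"ay":0,"az":0,"grip":1},
    {"dx":5,"dy":0,"dz":0,"ax":0,"ay":0,"az":0,"grip":1},
    {"dx":5,"dy":0,"dz":0,"ax":0,"ay":0,"az":0,"grip":1},
    {"dx":5,"dy":0,"dz":0,"ax":0,"ay":0,"az":0,"grip":1},
    {"dx":5,"dy":0,"dz":0,"ax":0,"ay":0,"az":0,"grip":1},
    {"dx":5,"dy":0,"dz":0,"ax":0,"ay":0,"az":0,"grip":1},
    {"dx":5,"dy":0,"dz":0,"ax":0,"ay":0,"az":0,"grip":1},
    {"dx":0,"dy":0,"dz":0,"ax":0,"ay":0,"az":0,"grip":1}
  ]
}}

```text
clock: 11.63
position: [0.5495, 0.0482, 0.2117]
ee_rot: [-0.049, 0.732, 0.678, 0.051]
contact_force: [-0.5, 0.2, 0.4]
width: 0.0001
gripper_force: 0.0
```

```bash
python3 - <<'E'
from go import *
rc();delta(ramp(.15,0,.186))
a=snap("top");b=snap("side")
r=lambda i,s:cv2.resize(i[:,:,::-1],None,fx=s,fy=s,interpolation=cv2.INTER_CUBIC)
cv2.imwrite("pics/r.png",np.hstack([r(a["image"][170:230,180:260],5),r(b["image"][125:185,200:280],5)]))
E
```

```text
t 11.6333 ramp s,y,h [0.1267, -0.0, 0.1859] force [0.19, 0.49, 0.36] w 0.00011954279134022867 0.0
shift mm (tool) [23.3 -0.1 -0.1] turn units [-0.015 -0.018 -0.019]
```

View pics/r.png

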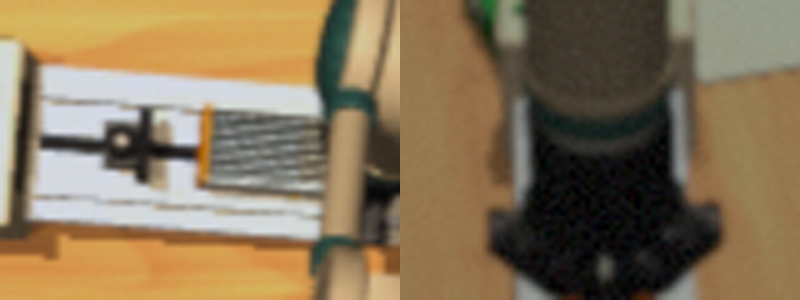

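In the top crop the cassette's upper end is at x = 203 and the stop face at x = 150, a gap of about 33 mm. I'll close 20 mm of it and then feel in small steps.

Request:
{"name": "jog_arm", "arguments": {
  "plan": [
    {"dx":4,"dy":0,"dz":0,"ax":0,"ay":0,"az":0,"grip":1},
    {"dx":4,"dy":0,"dz":0,"ax":0,"ay":0,"az":0,"grip":1},
    {"dx":4,"dy":0,"dz":0,"ax":0,"ay":0,"az":0,"grip":1},
    {"dx":3,"dy":0,"dz":0,"ax":0,"ay":0,"az":0,"grip":1},
    {"dx":3,"dy":0,"dz":0,"ax":0,"ay":0,"az":0,"grip":1},
    {"dx":2,"dy":0,"dz":0,"ax":0,"ay":0,"az":0,"grip":1},
    {"dx":1,"dy":0,"dz":0,"ax":0,"ay":0,"az":0,"grip":1},
    {"dx":1,"dy":0,"dz":0,"ax":0,"ay":0,"az":0,"grip":1}
  ]
}}

```text
clock: 12.4
position: [0.5512, 0.0688, 0.2147]
ee_rot: [-0.048, 0.732, 0.678, 0.051]
contact_force: [-0.3, -3.3, 2.5]
width: 0.0002
gripper_force: 1.8
```

```bash
python3 - <<'E'
from go import *
rc();delta(ramp(.16,0,.186))
b=snap("top"); B=masks=cv2.cvtColor(b["image"],cv2.COLOR_RGB2HSV)
for r in(197,199,203):print([(c,B[r,c].tolist()) for c in range(205,224)])
E
```

```text
t 12.4 ramp s,y,h [0.1476, -0.0002, 0.1859] force [-2.92, 0.08, 2.89] w 0.0001716330514657151 1.8468212708830833
shift mm (tool) [12.4 -0.2 -0.1] turn units [-0.015 -0.004 -0.018]
[(205, [16, 56, 104]), (206, [15, 46, 44]), (207, [12, 35, 36]), (208, [8, 34, 30]), (209, [15, 52, 49]), (210, [17, 72, 96]), (211, [18, 75, 142]), (212, [17, 80, 149]), (213, [16, 132, 164]), (214, [17, 221, 188]), (215, [18, 163, 174]), (216, [16, 39, 136]), (217, [20, 6, 132]), (218, [35, 13, 117]), (219, [40, 13, 117]), (220, [40, 14, 110]), (221, [39, 24, 106]), (222, [40, 23, 101]), (223, [48, 14, 89])]
[(205, [14, 52, 54]), (206, [8, 31, 33]), (207, [23, 33, 31]), (208, [15, 45, 34]), (209, [0, 31, 33]), (210, [0, 41, 25]), (211, [15, 51, 30]), (212, [13, 135, 51]), (213, [16, 222, 123]), (214, [18, 222, 183]), (215, [18, 152, 159]), (216, [18, 45, 125]), (217, [0, 0, 134]), (218, [90, 4, 129]), (219, [38, 8, 123]), (220, [30, 8, 130]), (221, [30, 7, 140]), (222, [34, 14, 127]), (223, [40, 12, 129])]
[(205, [18, 67, 76]), (206, [18, 60, 64]), (207, [10, 41, 37]), (208, [6, 33, 39]), (209, [17, 65, 75]), (210, [18, 73, 125]), (211, [17, 75, 146]), (212, [15, 106, 149]), (213, [17, 184, 177]), (214, [18, 201, 192]), (215, [17, 120, 142]), (216, [25, 35, 94]), (217, [35, 17, 89]), (218, [42, 13, 98]), (219, [60, 9, 113]), (220, [60, 7, 115]), (221, [60, 8, 122]), (222, [75, 8, 129]), (223, [35, 13, 119])]
```

About 11 mm is left.

Request:
{"name": "jog_arm", "arguments": {
  "plan": [
    {"dx":1.5,"dy":0,"dz":0,"ax":0,"ay":0,"az":0,"grip":1},
    {"dx":1.5,"dy":0,"dz":0,"ax":0,"ay":0,"az":0,"grip":1},
    {"dx":1.5,"dy":0,"dz":0,"ax":0,"ay":0,"az":0,"grip":1},
    {"dx":1,"dy":0,"dz":0,"ax":0,"ay":0,"az":0,"grip":1},
    {"dx":1,"dy":0,"dz":0,"ax":0,"ay":0,"az":0,"grip":1}
  ]
}}

```text
clock: 12.87
position: [0.5517, 0.0753, 0.2155]
ee_rot: [-0.048, 0.732, 0.678, 0.051]
contact_force: [-0.7, -5.1, 2.3]
width: 0.0003
gripper_force: 2.3
```

Request:
{"name": "jog_arm", "arguments": {
  "plan": [
    {"dx":1,"dy":0,"dz":0,"ax":0,"ay":0,"az":0,"grip":1},
    {"dx":0.5,"dy":0,"dz":0,"ax":0,"ay":0,"az":0,"grip":1}
  ]
}}

```text
clock: 13.03
position: [0.5518, 0.0768, 0.2158]
ee_rot: [-0.048, 0.732, 0.678, 0.051]
contact_force: [-0.0, -5.8, 3.4]
width: 0.0002
gripper_force: 2.4
```

Request:
{"name": "jog_arm", "arguments": {
  "plan": [
    {"dx":0.5,"dy":0,"dz":0,"ax":0,"ay":0,"az":0,"grip":1},
    {"dx":0.5,"dy":0,"dz":0,"ax":0,"ay":0,"az":0,"grip":1}
  ]
}}

```text
clock: 13.2
position: [0.5519, 0.0777, 0.2159]
ee_rot: [-0.048, 0.732, 0.678, 0.051]
contact_force: [0.4, -5.9, 2.6]
width: -0.0001
gripper_force: 2.4
```

Request:
{"name": "jog_arm", "arguments": {
  "plan": [
    {"dx":0.5,"dy":0,"dz":0,"ax":0,"ay":0,"az":0,"grip":1},
    {"dx":0.5,"dy":0,"dz":0,"ax":0,"ay":0,"az":0,"grip":1}
  ]
}}

```text
clock: 13.37
position: [0.5519, 0.0787, 0.216]
ee_rot: [-0.048, 0.732, 0.678, 0.051]
contact_force: [-0.8, -6.0, 2.4]
width: -0.0003
gripper_force: 2.4
```

```bash
python3 - <<'E'
from go import *
rc()
b=snap("top"); B=masks=cv2.cvtColor(b["image"],cv2.COLOR_RGB2HSV)
for r in(197,203):print([(c,B[r,c].tolist()) for c in range(203,218)])
E
```

```text
t 13.3667 ramp s,y,h [0.1575, -0.0002, 0.1859] force [-5.67, 0.33, 3.22] w -0.00026804006120775283 2.3919204622507095
[(203, [14, 56, 145]), (204, [15, 56, 170]), (205, [16, 59, 104]), (206, [15, 46, 44]), (207, [15, 29, 35]), (208, [6, 39, 33]), (209, [12, 117, 50]), (210, [16, 218, 124]), (211, [17, 215, 184]), (212, [18, 139, 163]), (213, [20, 39, 130]), (214, [60, 2, 121]), (215, [24, 11, 111]), (216, [30, 6, 122]), (217, [60, 2, 131])]
[(203, [21, 22, 83]), (204, [19, 61, 79]), (205, [17, 65, 78]), (206, [17, 65, 63]), (207, [17, 47, 38]), (208, [12, 69, 37]), (209, [14, 174, 76]), (210, [18, 238, 150]), (211, [18, 191, 184]), (212, [16, 77, 123]), (213, [27, 26, 98]), (214, [30, 19, 96]), (215, [34, 18, 99]), (216, [60, 7, 103]), (217, [54, 13, 102])]
```

The stop's far edge (col 205–206) hasn't moved, and the gap is nearly closed. I'm continuing in small steps.

Request:
{"name": "jog_arm", "arguments": {
  "plan": [
    {"dx":0.5,"dy":0,"dz":0,"ax":0,"ay":0,"az":0,"grip":1},
    {"dx":0.5,"dy":0,"dz":0,"ax":0,"ay":0,"az":0,"grip":1}
  ]
}}

```text
clock: 13.58
position: [0.552, 0.0796, 0.2162]
ee_rot: [-0.048, 0.732, 0.678, 0.051]
contact_force: [-0.8, -5.4, 2.4]
width: 0.0001
gripper_force: 2.4
```

Request:
{"name": "jog_arm", "arguments": {
  "plan": [
    {"dx":0.5,"dy":0,"dz":0,"ax":0,"ay":0,"az":0,"grip":1},
    {"dx":0.5,"dy":0,"dz":0,"ax":0,"ay":0,"az":0,"grip":1}
  ]
}}

```text
clock: 13.75
position: [0.5521, 0.0802, 0.2163]
ee_rot: [-0.048, 0.732, 0.678, 0.051]
contact_force: [-0.7, -8.1, 2.9]
width: -0.0
gripper_force: 3.9
```

Request:
{"name": "jog_arm", "arguments": {
  "plan": [
    {"dx":0.4,"dy":0,"dz":0,"ax":0,"ay":0,"az":0,"grip":1},
    {"dx":0,"dy":0,"dz":0,"ax":0,"ay":0,"az":0,"grip":1}
  ]
}}

```text
clock: 13.92
position: [0.5521, 0.0804, 0.2163]
ee_rot: [-0.048, 0.732, 0.678, 0.05]
contact_force: [-0.5, -7.8, 3.4]
width: -0.0002
gripper_force: 3.9
```

Request:
{"name": "jog_arm", "arguments": {
  "plan": [
    {"dx":0.5,"dy":0,"dz":0,"ax":0,"ay":0,"az":0,"grip":1},
    {"dx":0,"dy":0,"dz":0,"ax":0,"ay":0,"az":0,"grip":1}
  ]
}}

```text
clock: 14.08
position: [0.5521, 0.0805, 0.2163]
ee_rot: [-0.048, 0.732, 0.678, 0.05]
contact_force: [-0.4, -9.2, 3.2]
width: 0.0003
gripper_force: 4.7
```

```bash
python3 - <<'E'
from go import *
rc()
b=snap("top"); B=masks=cv2.cvtColor(b["image"],cv2.COLOR_RGB2HSV)
for r in(193,197,203):print([(c,B[r,c].tolist()) for c in range(203,213)])
E
```

```text
t 14.0833 ramp s,y,h [0.1594, -0.0002, 0.1859] force [-8.65, -0.3, 4.43] w 0.00033208981930037433 4.65584434568882
[(203, [111, 19, 223]), (204, [111, 20, 222]), (205, [111, 15, 218]), (206, [108, 12, 214]), (207, [108, 14, 184]), (208, [0, 13, 76]), (209, [12, 110, 51]), (210, [17, 213, 129]), (211, [18, 208, 188]), (212, [17, 125, 141])]
[(203, [15, 58, 164]), (204, [16, 56, 172]), (205, [15, 59, 104]), (206, [11, 45, 45]), (207, [6, 39, 33]), (208, [5, 46, 33]), (209, [15, 143, 64]), (210, [18, 215, 141]), (211, [17, 187, 185]), (212, [16, 67, 137])]
[(203, [17, 22, 82]), (204, [17, 65, 79]), (205, [17, 70, 76]), (206, [19, 58, 62]), (207, [13, 48, 37]), (208, [12, 85, 45]), (209, [17, 195, 102]), (210, [18, 198, 166]), (211, [18, 141, 155]), (212, [20, 53, 111])]
```

Firm contact: force rises with no advance, and the stop's far edge is still at col 205–206. I'll back off straight down the slope, then lift clear.

Request:
{"name": "jog_arm", "arguments": {
  "plan": [
    {"dx":-1,"dy":0,"dz":0,"ax":0,"ay":0,"az":0,"grip":1},
    {"dx":-2,"dy":0,"dz":0,"ax":0,"ay":0,"az":0,"grip":1},
    {"dx":-10,"dy":0,"dz":0,"ax":0,"ay":0,"az":0,"grip":1},
    {"dx":-25,"dy":0,"dz":0,"ax":0,"ay":0,"az":0,"grip":1},
    {"dx":-30,"dy":0,"dz":0,"ax":0,"ay":0,"az":0,"grip":1},
    {"dx":-35,"dy":0,"dz":-5,"ax":0,"ay":0,"az":0,"grip":1},
    {"dx":-35,"dy":0,"dz":-25,"ax":0,"ay":0,"az":0,"grip":1},
    {"dx":-35,"dy":0,"dz":-20,"ax":0,"ay":0,"az":0,"grip":1},
    {"dx":-35,"dy":0,"dz":-20,"ax":0,"ay":0,"az":0,"grip":1},
    {"dx":-30,"dy":0,"dz":-20,"ax":0,"ay":0,"az":0,"grip":1},
    {"dx":0,"dy":0,"dz":0,"ax":0,"ay":0,"az":0,"grip":1},
    {"dx":0,"dy":0,"dz":0,"ax":0,"ay":0,"az":0,"grip":1}
  ]
}}

```text
clock: 15.13
position: [0.5332, -0.1665, 0.2719]
ee_rot: [-0.048, 0.733, 0.676, 0.052]
contact_force: [0.1, 0.7, -0.3]
width: -0.0002
gripper_force: 0.0
```

```bash
python3 - <<'E'
from go import *
rc()
a=snap("top");b=snap("side")
B=cv2.cvtColor(a["image"],cv2.COLOR_RGB2HSV)
for r in(193,197,203):print([(c,B[r,c].tolist()) for c in range(203,213)])
r=lambda i,s:cv2.resize(i[:,:,::-1],None,fx=s,fy=s,interpolation=cv2.INTER_CUBIC)
cv2.imwrite("pics/z.png",np.hstack([r(a["image"][170:230,180:260],5),r(b["image"][125:185,200:280],5)]))
E
```

```text
t 15.1333 ramp s,y,h [-0.0782, 0.0001, 0.2755] force [0.69, -0.08, -0.43] w -0.00016868018793223793 0.0
[(203, [111, 20, 221]), (204, [111, 19, 220]), (205, [111, 15, 217]), (206, [106, 13, 213]), (207, [111, 14, 182]), (208, [10, 10, 75]), (209, [14, 108, 52]), (210, [17, 215, 128]), (211, [18, 210, 185]), (212, [17, 129, 142])]
[(203, [15, 56, 142]), (204, [16, 55, 168]), (205, [15, 54, 103]), (206, [4, 40, 45]), (207, [6, 36, 35]), (208, [0, 48, 32]), (209, [15, 142, 63]), (210, [18, 220, 139]), (211, [17, 185, 186]), (212, [15, 69, 136])]
[(203, [15, 25, 83]), (204, [18, 59, 78]), (205, [20, 67, 76]), (206, [18, 62, 62]), (207, [13, 48, 37]), (208, [13, 93, 44]), (209, [17, 196, 103]), (210, [18, 205, 164]), (211, [18, 145, 156]), (212, [19, 51, 109])]
```

View pics/z.png

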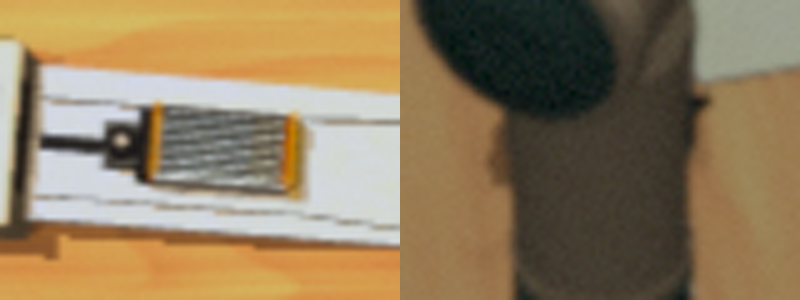

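The cassette lies flat and square between the rails (top crop (225,147)). Its upper end is flush with the black stop at x ≈ 150, and the robot is clear.

```bash
python3 -c "
from rig import manip
print(manip.sign_off())"
```

```text
the job is handed in; nothing more can be done
None
```

The orange-ended cassette was set down in the bay, let go, and slid up until it rested against the stop (about 9 N at contact); the camera shows no stop movement, and I've handed the job in, though no verdict came back.

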